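# Unclip the orange timer from its rail

### The arm

A 6-joint arm with a two-finger parallel gripper is mounted at the origin on a cart in front of the work surface, level with it; the furniture and walls round the work are solid. World frame = base frame: x ahead of the robot, y to its left, z up, the work surface at z = 0. Lengths are in mm, angles in rad, forces in N, time in s.
With the tool pointing down it reaches from about 275 to 875 mm from the base axis. Payload 12.5 kg.
Tool frame: the origin (TCP) lies at the very end of the fingers, on their centre line; the grasp point (between the pads) lies 19 mm behind it; z points along the fingers, y is the line along which they close (so a half turn about z gives the same grasp; the last joint's range is limited). The gripper opens to 85 mm and grips with 20 to 120 N. Pads are 22 mm wide; open, the fingers measure 114 mm over their backs; the gripper's body (76 mm by 85 mm) begins 54 mm behind the grasp point. The pads swing forward as they close: fully open they stand 13 mm farther back than shut.
Start: joints at [-1.299, 0.351, 1.652, -0, 1.139, -0.085], TCP at [192.121, -515.339, 231.29] pointing down, gripper open.
Joint ranges: [-2.75, 2.75], [-0.79, 2.1], [0.01, 2.65], [-1.57, 4.71], [0.07, 3.14], [-2.87, 2.87]. Speed limits (rad/s): [2.22, 2.22, 2.79, 3.14, 3.14, 3.14].

### API

Orientations are given as [roll, pitch, yaw] about the fixed x, y, z axes, in that order (R = Rz(yaw) Ry(pitch) Rx(roll)).
In Python, from rig import ctrl, cams gives the robot as it stands.
- The arm moves only by the tool send_rows, never from a script. Its argument "rows" is text: rows parted by semicolons, each of 5 numbers parted by spaces: the closure, from -1 (fully open) to 1 (shut), then the shift along the tool's x, y, z in cm, then the turn about the tool's z in rad. In form: grip dx dy dz turn; .... A call has 1 to 20 rows; each row is the pose to reach, as a shift and turn from the pose commanded when the call began, along the tool's axes at that moment; what a row does not reach only later rows make up. A row lasts 1/10 s, in which the tool goes at most 50 mm and 8.59 degrees, less where a joint would pass 70% of its speed; a pose out of reach is approached as far as the arm can. A call with a gripper value outside its range is refused whole. The fingers move at their own pace and stop on an object; the grip force is fixed at half the most. Time passes only in rows, so rows that repeat a pose let the fingers close. It gives the time, the measured TCP pose, the force, the opening and the grip force at its end, in the units of the state.
- ctrl.state(): the state, without advancing time (a new reading comes with each control period).
- cams.camera(name): name is "scene" or "side" or "wrist"; returns a dict with "img" (400x640x3 uint8, red, green, blue), "z_map" (400x640 float32, mm along the optical axis (not along the pixel's ray), 0 where there is no reading), "mtx" (3x3 intrinsics, pixels), "xyz" and "rotation" of the camera in the world; the wrist camera has in their place "mount" (4x4, takes a point from camera to tool coordinates, whose origin is the TCP and whose axes are the flange's). Camera axes: x right, y down, z forward; pixel columns grow to the right and rows downward; lengths in mm; the calibration is good to about 2 mm. A picture is of the moment at which its call begins: read the wrist's pose just before it.
- ctrl.hand_in(): hands the job in; it is judged then, once.
The state is a dict: "t": time; "joints": joint angles; "joint_vel": joint speeds; "tau": joint torques, N m; "eef_pos": TCP position; "ee_rot": TCP orientation; "wrist_force": force on the tool from outside, world axes, zero at the start; "moment": the same for the moment, N m; "width": finger opening in mm; "gripper_force": force on a finger pad.
Only numpy, scipy, OpenCV 4.12 (cv2) and the standard library are available. Lean on these libraries where they do the work, as an engineer would, in place of code of your own. Each camera call takes 0.05 s, during which the arm holds its last target. There are 200 camera calls.

### The job

The orange timer needs a new battery: pull it straight up off the bench rail against its spring catch and stand it upright in the shallow grey tray. Set it down gently rather than dropping it, and leave the white and the blue timer clipped where they are.

Things in the scene. Friction and masses are not known exactly. Their poses are not given: they have to be found in the camera images.
- orange_mid (a point): Orange clip-on timer, 36 (x) x 40 (y, along the rail) x 85 mm high, 0.11 kg; the point is its centre, 42.5 mm above its foot; z up. Pinch it across x. It sits astride an upright rail, a fin 8 mm thick in a slot 36 mm deep in its underside: it must rise 36 mm straight up to be free. After 1 to 2 mm of lift spring balls in the fin resist with about 12 N, then give way. Its flat foot, on which it stands alone, is 14 mm above the worktop.
- white_mid (a point): White clip-on timer, 36 (x) x 40 (y, along the rail) x 85 mm high, same build, on the same rail; stays there. The point is its centre. The three timers stand 80 mm apart along the rail centre to centre, in any order, with 40 mm of free space between neighbours.
- blue_mid (a point): Blue clip-on timer, 36 (x) x 40 (y, along the rail) x 85 mm high, same build, on the same rail; stays there. The point is its centre. The rail's wooden foot, 70 x 250 x 12 mm, lies under all three and is screwed to the worktop.
- tray_in (a point): Centre of the inner floor (5 mm above the worktop) of a shallow grey open tray, 120 x 120 mm outside, 110 x 110 mm inside, walls 18 mm high over the worktop, fixed; x and y lie along its sides.
Not all that is in view belongs to the job. Of the things that look like the part that bears orange_mid, the smaller one is meant.

How it is judged (in metres and radians):
On the way:
1. the orange timer is held in the gripper, lifted clear of the rail (height (world z) of orange_mid above 0.094 m and contact force between the fingers and timer_orange above 0.5 N), for 0.2 s.
At the end, for the whole second after the job is handed in: The orange timer stands upright (within 10 degrees) on the tray's floor, its centre within 45 mm of the tray's centre along each side, released and at rest; the white and the blue timer are still clipped on the rail, within 12 mm of where they were (x of orange_mid in the frame of tray_in between -0.045 and 0.045 m and y of orange_mid in the frame of tray_in between -0.045 and 0.045 m and z of orange_mid in the frame of tray_in between 0.036 and 0.05 m and angle between orange_mid's own z axis and vertical below 0.17 rad and linear speed of timer_orange below 0.02 m/s and distance of each of white_mid, blue_mid from where it was at the start of the episode below 0.012 m); the robot touches nothing.
It fails at once if the white or the blue timer is shifted by more than 12 mm or pulled off (distance of any of white_mid, blue_mid from where it was at the start of the episode above 0.012 m).
It fails at once if the orange timer is dropped: out of the gripper over the tray with its foot more than 25 mm above the tray's floor (horizontal distance between orange_mid and tray_in below 0.1 m and z of orange_mid in the frame of tray_in above 0.0675 m and contact force between the fingers and timer_orange below 0.05 N).
It also fails if it takes over 37 s, if anything falls off the work surface, if the arm or the gripper's body presses on something with over 40 N, if the wrist force passes 120 N, or if a joint passes its speed limit or range.

## Working session

There is one attempt and no reset: what is moved stays moved. The work goes in short steps, Python scripts to look and compute and a tool call to move; the robot and the scene stay as the last step left them, time stands still between calls to the robot, and variables do not carry over. Pictures are saved under pics/ and viewed, at most 10 in all, crops included, and the job is handed in when it is done.

Besides the shell and the picture viewer there is one more tool, called as name(argument=value, ...), one argument or row to a line, values as JSON. send_rows: Moves the arm, as the interface text tells. Its arguments: {"type":"object","properties":{"rows":{"type":"string"}},"required":["rows"]}

```bash
mkdir -p pics; cat > h.py <<'E'
import numpy as np,cv2
from rig import ctrl,cams
def cloud(c):
    z=c["z_map"];v,u=np.mgrid[:400,:640];K=c["mtx"]
    p=np.stack([(u-K[0][2])/K[0][0]*z,(v-K[1][2])/K[1][1]*z,z],-1)
    return p@np.array(c["rotation"]).T+np.array(c["xyz"])
E
python3 - <<'E'
from h import *
print(ctrl.state())
ims=[]
for n in("scene","side"):
    c=cams.camera(n);np.savez(n+".npz",**c);ims.append(c["img"][:,:,::-1]);print(n,c["xyz"],c["rotation"])
    cv2.imwrite(f"pics/{n}.png",ims[-1])
E
```

```text
{'t': 0.0, 'joints': array([-1.29860306e+00,  3.51222890e-01,  1.65244323e+00, -6.04751236e-07,
        1.13905136e+00, -8.45890945e-02]), 'joint_vel': array([-0.00178862, -0.00116973,  0.00135213, -0.00064595,  0.00089621,
        0.0010511 ]), 'tau': array([ 1.45633630e-04, -5.06100333e+01, -2.91402590e+01, -5.99038822e-05,
        4.53242115e-03, -2.60559028e-05]), 'eef_pos': array([ 192.03485394, -515.03716784,  230.75844233]), 'ee_rot': array([-3.14047180e+00, -9.44874357e-05,  3.56782561e-01]), 'wrist_force': array([-0.26663992,  0.03218212, -0.55176632]), 'moment': array([ 0.0315237 ,  0.02662401, -0.0440842 ]), 'gripper_force': 0.0, 'width': 85.34063985168363}
scene [-49.89522687 414.73500774 963.76712569] [-2.44067899  0.0195285  -2.30901636]
side [  63.51513083 -831.11604941  408.58578791] [-1.92631935 -0.02129127 -0.53497773]
```

View pics/scene.png

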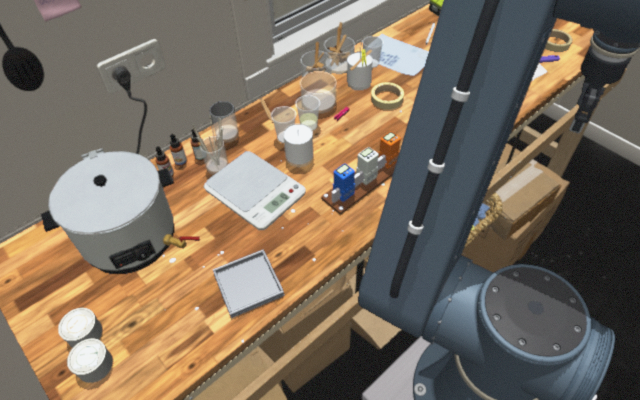

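View pics/side.png

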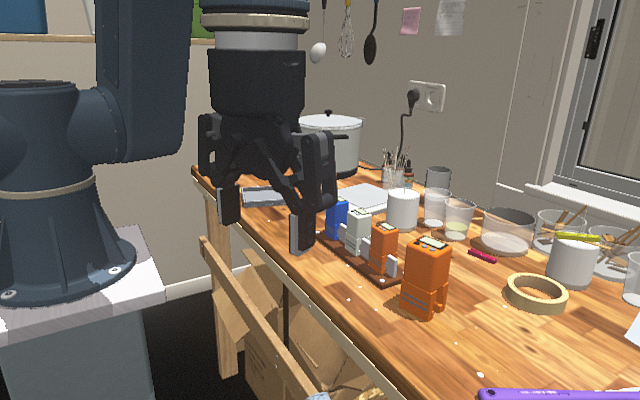

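The scene view shows the rail with blue (345,182), white (368,163) and orange (390,147), the tray at (248,283), and the arm hiding part of the rail. The side view shows the rail's orange timer at (384,248) and a larger, free-standing orange decoy at (427,277).

```bash
cat > h.py <<'E'
import numpy as np,cv2
from scipy.spatial.transform import Rotation as Ro
from rig import ctrl,cams
def cloud(c,R=None,t=None):
    z=c["z_map"];v,u=np.mgrid[:400,:640];K=c["mtx"]
    p=np.stack([(u-K[0][2])/K[0][0]*z,(v-K[1][2])/K[1][1]*z,z],-1)
    if R is None: R=Ro.from_euler("xyz",c["rotation"]).as_matrix();t=c["xyz"]
    P=p@R.T+t; P[z<=0]=np.nan; return P
def masks(img):
    h=cv2.cvtColor(np.ascontiguousarray(img),cv2.COLOR_RGB2HSV).astype(int);H,S,V=h[...,0],h[...,1],h[...,2]
    return dict(orange=(H<14)&(S>190)&(V>90),blue=(H>105)&(H<125)&(S>150)&(V>80),grey=(S<45)&(V>60))
E
python3 - <<'E'
from h import *
np.set_printoptions(precision=1,suppress=True)
boxes={"scene":dict(blue=(325,160,360,205),orange=(375,128,402,165),grey=(205,245,290,315),w=(355,145,382,185)),
"side":dict(blue=(322,195,350,240),orange=(365,218,400,276),decoy=(400,232,452,320),w=(342,205,372,258))}
for n in boxes:
    c=np.load(n+".npz");P=cloud(c);M=masks(c["img"])
    print(n,"table",P[300,150] if n=="scene" else P[350,450])
    for k,(a,b,d,e) in boxes[n].items():
        q=P[b:e,a:d].reshape(-1,3); m=M[{"decoy":"orange","w":"grey"}.get(k,k)][b:e,a:d].ravel()
        q=q[m]; q=q[~np.isnan(q[:,0])]
        lo=(15 if k!="grey" else 10); 
        if k!="grey": q=q[(q[:,2]>20)]
        else: q=q[(q[:,2]>-5)&(q[:,2]<25)]
        print(n,k,len(q),np.percentile(q,2,0),np.percentile(q,98,0))
        if k!="grey":
            t=q[q[:,2]>np.percentile(q[:,2],98)-6];print("  top",len(t),t.min(0),t.max(0),t.mean(0))
E
```

```text
scene table [593.2 352.8  -0.4]
scene blue 371 [ 496.4 -159.3   22.6] [ 527.1 -124.8  100.5]
  top 73 [ 496.4 -159.5   94.5] [ 528.6 -124.9  102.4] [ 506.7 -137.4   97.9]
scene orange 226 [ 497.1 -316.9   43.7] [ 530.9 -284.5   98.2]
  top 38 [ 498.1 -318.9   92.2] [ 531.9 -283.2   99.4] [ 510.7 -293.5   95.8]
scene grey 2912 [413.3 112.7   1.2] [545.3 237.9  19.8]
scene w 673 [ 497.  -271.9   22.2] [ 529.9 -185.7  101.9]
  top 155 [ 498.  -243.7   96. ] [ 532.3 -205.3  104.4] [ 513.7 -223.5   99.2]
side table [ 474.  -519.8   -0.1]
side blue 307 [ 498.  -168.1   23.8] [ 529.  -129.7   99.3]
  top 47 [ 228.3 -581.8   93.4] [ 529.8 -155.3  294.6] [ 496.7 -191.2  109.4]
side orange 128 [ 498.8 -326.9   21.3] [ 532.7 -288.   100. ]
  top 37 [ 498.7 -326.8   96. ] [ 528.9 -289.8  100.1] [ 508.8 -316.    97.9]
side decoy 1348 [ 478.6 -457.3   23.4] [ 532.6 -406.8  118.1]
  top 125 [ 478.7 -457.2  112.1] [ 532.  -406.2  121.2] [ 496.2 -439.3  116.8]
side w 1189 [ 498.3 -263.3   21. ] [660.3 -44.1 101. ]
  top 160 [ 499.1 -247.2   95. ] [ 533.6 -208.   102.2] [ 512.7 -231.3   99.2]
```

send_rows(
  rows="-1 3 -0.7 0 -0.1; -1 6.5 -1.5 0 -0.22; -1 10.5 -2.4 0 -0.36; -1 14.5 -3.3 0 -0.5; -1 18.5 -4.2 0 -0.64; -1 22.5 -5.1 0 -0.78; -1 26.5 -6 0 -0.92; -1 30.5 -6.9 0 -1.05; -1 33.5 -7.5 0 -1.14; -1 36 -8.1 0 -1.19; -1 37.5 -8.44 0 -1.214; -1 37.5 -8.44 0 -1.214; -1 37.5 -8.44 0 -1.214",
)

```text
t: 1.4
eef_pos: [513.5, -305.6, 231.0]
ee_rot: [-3.141, -0.0, 1.57]
wrist_force: [-1.0, -0.4, -0.5]
width: 85.4
gripper_force: 0.0
```

```bash
python3 - <<'E'
from h import *
np.set_printoptions(precision=2,suppress=True)
s=ctrl.state();c=cams.camera("wrist");cv2.imwrite("pics/w1.png",c["img"][:,:,::-1])
T=np.eye(4);T[:3,:3]=Ro.from_euler("xyz",s["ee_rot"]).as_matrix();T[:3,3]=s["eef_pos"];T=T@c["mount"]
P=cloud(c,T[:3,:3],T[:3,3]);np.save("w1P.npy",P)
q=P[masks(c["img"])["orange"]];q=q[(q[:,2]>85)&(q[:,2]<108)]
print(s["t"],s["eef_pos"],s["ee_rot"],s["wrist_force"],len(q))
q=q[q[:,1]>-370];print(np.percentile(q,1,0),np.percentile(q,99,0))
print(cv2.minAreaRect(q[:,:2].astype(np.float32)))
# tray from scene camera again
c=cams.camera("scene");P=cloud(c);g=P.reshape(-1,3);m=masks(c["img"])["grey"].ravel()&(g[:,0]>380)&(g[:,0]<580)&(g[:,1]>80)&(g[:,1]<270)&(g[:,2]>13)&(g[:,2]<22)
w=g[m];print(len(w),w.min(0),w.max(0),cv2.minAreaRect(w[:,:2].astype(np.float32)))
E
```

```text
1.4 [ 513.46 -305.63  231.04] [-3.14 -0.    1.57] [-0.96 -0.43 -0.49] 0Traceback (most recent call last):
  File "<stdin>", line 8, in <module>
    return _quantile_unchecked(
        a, q, axis, out, overwrite_input, method, keepdims, weights)
    return _ureduce(a,
                    func=_quantile_ureduce_func,
    ...<5 lines>...
                    overwrite_input=overwrite_input,
                    method=method)
    r = func(a, **kwargs)
    result = _quantile(arr,
                       quantiles=q,
    ...<2 lines>...
                       out=out,
                       weights=wgt)
    slices_having_nans = np.isnan(arr[-1, ...])
                                  ~~~^^^^^^^^^
IndexError: index -1 is out of bounds for axis 0 with size 0
```

View pics/w1.png

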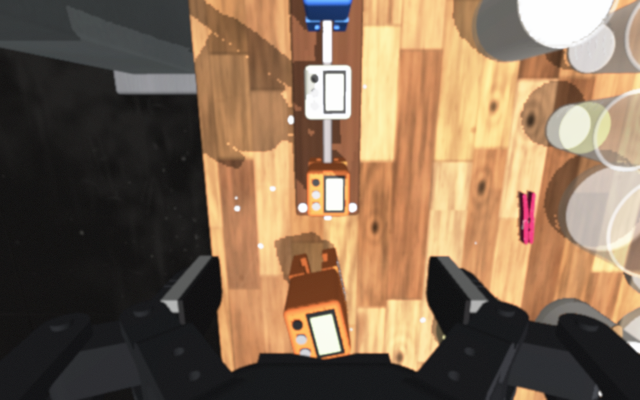

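The wrist view shows white (328,92) and orange (328,193) on the rail, the decoy at (318,320), and small white spots at (303,208) and (352,208) beside the orange.

```bash
python3 - <<'E'
from h import *
np.set_printoptions(precision=1,suppress=True)
P=np.load("w1P.npy");im=cv2.imread("pics/w1.png")
for v,u in((208,303),(208,352),(178,315),(193,345),(80,313),(205,330),(300,315),(250,375),(140,327)):print(u,v,P[v,u],im[v,u,::-1])
r=P[160:220,295:362].reshape(-1,3);r=r[(r[:,2]>92)&(r[:,2]<110)];print("orange top",len(r),np.percentile(r,[1,50,99],axis=0),cv2.minAreaRect(r[:,:2].astype(np.float32)))
c=cams.camera("scene");g=cloud(c).reshape(-1,3);m=masks(c["img"])["grey"].ravel()&(g[:,0]>380)&(g[:,0]<580)&(g[:,1]>80)&(g[:,1]<270)&(g[:,2]>13)&(g[:,2]<22)
w=g[m];print(len(w),w.min(0),w.max(0),cv2.minAreaRect(w[:,:2].astype(np.float32)))
E
```

```text
303 208 [ 491.  -339.6   13.7] [254 254 254]
352 208 [ 544.4 -339.6   13.7] [254 254 254]
315 178 [ 506.6 -290.5   98.9] [237 173  98]
345 193 [ 531.3 -303.2   98.1] [242 178 105]
313 80 [ 505.7 -215.5   99.8] [65 66 65]
330 205 [ 518.9 -313.2   98.9] [254 254 252]
315 300 [ 506.3 -394.3  111. ] [115  61  32]
375 250 [ 573.8 -395.2   -2. ] [220 150  99]
327 140 [ 516.7 -263.9   48.7] [219 211 213]
orange top 1984 [[ 499.5 -322.6   92.7]
 [ 517.2 -302.1   98.3]
 [ 534.5 -284.2  100.4]] ((516.8760375976562, -304.0122375488281), (36.12078857421875, 40.32715606689453), 1.3576350212097168)
506 [406.7 103.4  13. ] [553.3 248.9  21.8] ((479.81610107421875, 175.37838745117188), (118.94214630126953, 122.87844848632812), 73.10980224609375)
```

send_rows(
  rows="-1 0.16 0.25 2 0; -1 0.16 0.25 6 0; -1 0.16 0.25 10 0; -1 0.16 0.25 13 0; -1 0.16 0.25 15.5 0; -1 0.16 0.25 17 0; -1 0.16 0.25 18.0 0; -1 0.16 0.25 18.3 0; -1 0.16 0.25 18.3 0; -1 0.16 0.25 18.3 0; 0 0.16 0.25 18.3 0; 0.3 0.16 0.25 18.3 0; 1 0.16 0.25 18.3 0; 1 0.16 0.25 18.3 0; 1 0.16 0.25 18.3 0; 1 0.16 0.25 18.3 0; 1 0.16 0.25 18.3 0; 1 0.16 0.25 18.3 0",
)

```text
t: 3.3
eef_pos: [516.7, -303.8, 48.7]
ee_rot: [3.141, 0.0, 1.571]
wrist_force: [-1.4, 1.1, 5.9]
width: 35.5
gripper_force: 59.9
```

send_rows(
  rows="1 0 0 -0.1 0; 1 0 0 -0.2 0; 1 0 0 -0.3 0; 1 0 0 -0.5 0; 1 0 0 -0.8 0; 1 0 0 -1.2 0; 1 0 0 -1.7 0; 1 0 0 -2.2 0; 1 0 0 -2.8 0; 1 0 0 -3.4 0; 1 0 0 -4 0; 1 0 0 -5 0; 1 0 0 -6.5 0; 1 0 0 -8.5 0; 1 0 0 -10.5 0; 1 0 0 -12 0; 1 0 0 -12.5 0; 1 0 0 -12.5 0; 1 0 0 -12.5 0",
)

```text
t: 5.2
eef_pos: [516.2, -303.5, 172.6]
ee_rot: [-3.141, -0.001, 1.571]
wrist_force: [-0.8, 0.7, -0.6]
width: 35.4
gripper_force: 62.8
```

```bash
python3 - <<'E'
from h import *
c=cams.camera("side");cv2.imwrite("pics/s2.png",c["img"][:,:,::-1])
E
```

```text
(no output)
```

View pics/s2.png

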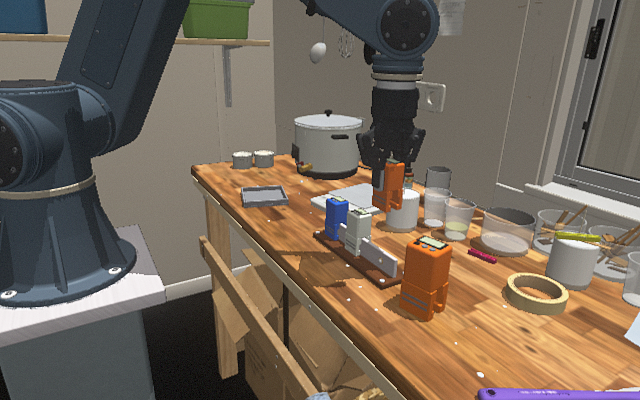

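```bash
python3 - <<'E'
from h import *
np.set_printoptions(precision=1,suppress=True)
c=cams.camera("side");P=cloud(c)[140:225,368:412].reshape(-1,3);m=masks(c["img"])["orange"][140:225,368:412].ravel()
q=P[m];q=q[(q[:,0]<560)&(q[:,0]>480)&(q[:,1]<-260)];print(len(q),np.percentile(q,[1,50,99],axis=0))
g=cloud(np.load("scene.npz")).reshape(-1,3);g=g[(g[:,0]>390)&(g[:,0]<620)&(g[:,1]>-110)&(g[:,1]<300)&(g[:,2]>40)&(g[:,2]<400)];print(len(g),g.min(0) if len(g) else 0,g.max(0) if len(g) else 0)
for l in(380,):
  b=g[g[:,0]<580];print(len(b),b.min(0) if len(b) else 0,b.max(0) if len(b) else 0)
E
```

```text
267 [[ 497.7 -327.3  139.7]
 [ 517.1 -325.   200.9]
 [ 532.6 -286.   223.3]]
63 [ 510.2 -109.6   41.3] [619.4 226.3  82.8]
7 [ 510.2 -109.6   41.3] [ 518.2 -108.5   50.8]
```

send_rows(
  rows="1 1 -0.1 0 0; 1 3 -0.2 0 0; 1 6 -0.4 0 0; 1 9.5 -0.7 0 0; 1 13 -1 0 0; 1 16.5 -1.2 0 0; 1 20 -1.5 0 0; 1 23.5 -1.8 0 0; 1 27 -2 0 0; 1 30.5 -2.3 0 0; 1 34 -2.6 0 0; 1 37.5 -2.8 0 0; 1 41 -3.1 0 0; 1 44 -3.3 0 0; 1 46.2 -3.5 0 0; 1 47.4 -3.6 0 0; 1 47.9 -3.6 0 0; 1 47.9 -3.6 0 0; 1 47.9 -3.6 0 0",
)

```text
t: 7.2
eef_pos: [480.5, 174.7, 173.2]
ee_rot: [-3.141, 0.0, 1.57]
wrist_force: [-0.3, 0.5, -0.6]
width: 35.3
gripper_force: 62.8
```

send_rows(
  rows="1 0 0 1 0; 1 0 0 3 0; 1 0 0 5 0; 1 0 0 7 0; 1 0 0 9 0; 1 0 0 10.5 0; 1 0 0 11.5 0; 1 0 0 12.2 0; 1 0 0 12.6 0; 1 0 0 12.9 0; 1 0 0 13.1 0; 1 0 0 13.2 0; 1 0 0 13.2 0; 1 0 0 13.2 0",
)

```text
t: 8.6
eef_pos: [480.7, 175.4, 41.5]
ee_rot: [3.141, -0.0, 1.571]
wrist_force: [0.8, -0.1, -1.0]
width: 35.5
gripper_force: 62.8
```

send_rows(
  rows="1 0 0 0.05 0; 1 0 0 0.1 0; 1 0 0 0.15 0; 1 0 0 0.15 0",
)

```text
t: 9.0
eef_pos: [480.5, 175.3, 39.7]
ee_rot: [-3.141, 0.0, 1.571]
wrist_force: [0.6, -0.1, -0.2]
width: 35.4
gripper_force: 62.8
```

send_rows(
  rows="1 0 0 0.05 0; 1 0 0 0.1 0; 1 0 0 0.1 0; 1 0 0 0.1 0",
)

```text
t: 9.4
eef_pos: [480.5, 175.4, 39.6]
ee_rot: [3.142, -0.0, 1.571]
wrist_force: [-5.6, -1.7, 13.5]
width: 35.9
gripper_force: 64.7
```

Contact (13 N). Release gradually and retreat.

send_rows(
  rows="0.4 0 0 -0.05 0; 0.2 0 0 -0.05 0; 0 0 0 -0.05 0; -0.3 0 0 -0.05 0; -0.6 0 0 -0.05 0; -1 0 0 -0.05 0; -1 0 0 -0.05 0; -1 0 0 -0.05 0; -1 0 0 -0.05 0; -1 0 0 -2 0; -1 0 0 -5 0; -1 0 0 -8 0; -1 0 0 -12 0; -1 0 0 -16 0; -1 0 0 -18 0; -1 0 0 -18 0; -1 0 0 -18 0",
)

```text
t: 11.1
eef_pos: [480.3, 175.2, 218.4]
ee_rot: [-3.141, 0.0, 1.571]
wrist_force: [-0.2, -0.4, 0.3]
width: 85.3
gripper_force: 0.0
```

```bash
python3 - <<'E'
from h import *
c=cams.camera("side");d=cams.camera("scene")
cv2.imwrite("pics/e.png",np.hstack([cv2.resize(c["img"][130:290,180:420],(396,264)),cv2.resize(d["img"][120:320,180:420],(316,264))])[:,:,::-1])
P=cloud(d).reshape(-1,3);q=P[masks(d["img"])["orange"].ravel()];q=q[(abs(q[:,0]-480)<60)&(abs(q[:,1]-175)<60)];print(np.percentile(q,[1,99],axis=0))
E
```

```text
[[461.37296768 159.27491777  12.91550933]
 [491.92355113 193.28725636  89.17036968]]
```

View pics/e.png

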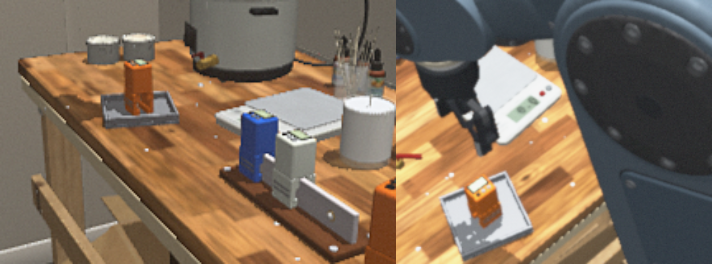

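The orange timer stands upright in the tray at (140,88), its top is at 89 mm, the white and blue timers are still clipped on the rail, and the gripper is clear.

```bash
python3 -c "
from rig import ctrl;print(ctrl.hand_in())"
```

```text
the job is handed in; nothing more can be done
None
```

The orange timer stands upright in the grey tray, released and close to its centre; white and blue are still clipped on the rail, and the job was handed in at about 11 s (no verdict was returned).

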